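# Seat the temperature probe in the block heater

## Task

Take the temperature probe off its rest by the steel sheath and start it partway into the bore in the end of the aluminium block heater. Let go, take a fresh hold on its black handle and push it, held level, past the ball catch until the tip is fully home against the backstop inside: go by feel, because the depth is set differently each time, and never press the tip on the stop with more than 25 N. Leave the probe there, and do not disturb the other things on the bench.

Things in the scene. Friction and masses are not known exactly. Their poses are not given: they have to be found in the camera images.
- probe: Temperature probe, 0.13 kg: straight steel sheath of diameter 10 mm with a round nose, 150 mm long, then a round black handle of diameter 20 mm, 60 mm long, blue band, then a steel plug 12 mm across, 8 mm long. Origin: on the axis, on the sheath, 90 mm behind the tip; +x along the axis to the tip; it balances at x = -14 mm. Held far from there it droops. Any turn about its axis is possible.
- probe_tip (a point): Foremost point of the probe's nose, at x = +90 mm of the probe.
- probe_handle (a point): Middle of the handle, on the axis, at x = -90 mm of the probe (180 mm behind the tip); the handle reaches from x = -60 to -120 mm. Let go with the tip 45 mm in the bore, the probe stays but droops in its clearance, the handle about 12 mm low; pushed like that it jams, so it must be raised level first.
- rest: Fixed steel rest with two V-notched forks, 44 mm wide, horns 70 mm high. The probe lies level in them, its axis 60 mm above the bench, its origin above the rest's origin, its tip toward the rest's +x. Forks at x = +62 mm (sheath) and -104 mm (handle): between them the sheath is free all round. Origin: at the underside, z up.
- block: Block heater, fixed: aluminium block 80 mm (x) by 150 mm (y), top 91 mm above the bench, with eight vial wells on top (four hold vials reaching 132 mm above the bench, the first of them 17 mm back from the +y face) and a white control box 56 mm high on its -x side. Origin: on the bench under the middle of the block, z up.
- block_mouth (a point): Centre of the mouth of a straight round bore of diameter 12 mm, 46 mm above the bench, in the block's +y face (y = +75 mm); axes as the block's: the probe goes in along -y. A brass flare round it, about 23 mm wide inside at its rim and narrowing to the bore, stands 11 mm out of the face and guides the tip in.
- block_catch (a point): Ball catch inside the bore, 62 mm from the mouth (the point on the bore's axis). The spring ball presses on the sheath from above: it resists a level push with up to 12 N as the nose passes under it, then drags on the sheath with 3 to 8 N and keeps the probe from creeping.
- block_far (a point): Centre of the block's far face, on the bore's axis, 150 mm from the mouth. Here a brass backstop screw with a knurled head comes in; its flat inner end is the bottom of the bore and does not yield. It is set anywhere from 82 to 114 mm from the mouth, differently each time; the setting is not given.
- timer: Bystander (fixed), white bench timer, 57x64x56 mm. Origin: centre of its underside.
- white_bottle: Bystander, white plastic bottle with yellow cap, diameter 44, 94 high mm. Origin: centre of its underside.
- red_bottle: Bystander, white plastic bottle with red cap, diameter 44, 94 high mm. Origin: centre of its underside.
- beaker: Bystander (fixed), glass beaker, diameter 71, 95 high mm. Origin: centre of its underside.
- dish_a: Bystander (fixed), petri dish with pale contents, diameter 62, 16 high mm. Origin: centre of its underside.

How it is judged:
By the outcome, as a careful person would: the job done as asked, in the order asked, and still so for the second after the job is handed in, with the robot touching nothing.
It also fails if it takes over 56 s, if anything falls off the work surface, if the arm or the gripper's body presses on something with over 40 N, if the wrist force passes 120 N, or if a joint passes its speed limit or range.

## Robot

A 6-joint arm with a two-finger parallel gripper is mounted at the origin on the work surface; the furniture and walls round the work are solid. World frame = base frame: x ahead of the robot, y to its left, z up, the work surface at z = 0. Lengths are in mm, angles in rad, forces in N, time in s.
With the tool pointing down it reaches from about 250 to 800 mm from the base axis. Payload 8.5 kg.
Tool frame: the origin (TCP) lies midway between the tips of the shut fingers; the grasp point (between the pads) lies 19 mm behind it; z points along the fingers, y is the line along which they close (so a half turn about z gives the same grasp; the last joint's range is limited). The gripper opens to 85 mm and grips with 20 to 120 N. Pads are 22 mm wide; open, the fingers measure 114 mm over their backs; the gripper's body (76 mm by 85 mm) begins 54 mm behind the grasp point. The pads swing forward as they close: fully open they stand 13 mm farther back than shut.
Start: joints at [-1.125, 0.238, -0.013, 1.319, 0, 1.571], TCP at [226.349, -473.651, 231.276] pointing down, gripper open.
Joint ranges: [-2.66, 2.66], [-1.03, 1.9], [-1.14, 1.46], [-1.82, 2.27], [-1.45, 1.34], [-3.14, 3.14]. Speed limits (rad/s): [2.22, 2.22, 2.79, 3.14, 3.14, 3.14].

## Interface

Orientations are given as [roll, pitch, yaw] about the fixed x, y, z axes, in that order (R = Rz(yaw) Ry(pitch) Rx(roll)).
In Python, from bench import get_obs, eyes, job gives the robot as it stands. The module is installed in compiled form; this text tells all that it offers.
- The arm moves only by the tool drive_tool, never from a script. Its arguments are lists of equal length, an entry for each row: "dp": the shift along the tool's x, y, z in units of 10 cm (1.0 is 10 cm), a list of three; "turn": the turn, a rotation vector about the tool's x, y, z in units of 30 degrees (1.0 is 30 degrees), a list of three. In form: {"dp": [[tx, ty, tz], ...], "turn": [[wx, wy, wz], ...]}. A call has exactly 8 rows; each row shifts and turns the commanded pose from where the row before left it, along the tool's axes as they then stand; what a row does not reach is not made up. A row lasts 1/8 s, in which the tool goes at most 62.5 mm and 10.7 degrees, less where a joint would pass 70% of its speed; a pose out of reach is approached as far as the arm can. A call with a number of a shift or a turn outside -1 to 1 is refused whole. A call with a gripper value outside its range is refused whole. "fingers" is the opening, from 0 (shut) to 1 (fully open), set as the call begins (left out, the last holds). The fingers move at their own pace and stop on an object; the grip force is fixed at half the most. Time passes only in rows, so rows that do not move let the fingers close, or fill a call up. It gives the time, the measured TCP pose, the force, the opening and the grip force at its end, in the units of the state.
- get_obs(): the state, without advancing time (a new reading comes with each control period).
- eyes.get_image(name): name is "scene" or "top"; returns the picture (480x640x3 uint8, red, green, blue); there is no depth.
- eyes.calibration(name): a dict with "mtx" (3x3 intrinsics, pixels), "extrinsics" (4x4, takes a point from world to camera coordinates). Camera axes: x right, y down, z forward; pixel columns grow to the right and rows downward; lengths in mm; the calibration is good to about 2 mm. A picture is of the moment at which its call begins. calibration takes no time and is no camera call.
- job.job_done(): hands the job in; it is judged then, once.
The state is a dict: "time_s": time; "joint_positions": joint angles; "joint_vel": joint speeds; "joint_torque": joint torques, N m; "eef_pos": TCP position; "tcp_rot": TCP orientation; "ft_force": force on the tool from outside, world axes, zero at the start; "ft_torque": the same for the moment, N m; "width": finger opening in mm; "grasp_force": force on a finger pad.
Only numpy, scipy, OpenCV 4.12 (cv2) and the standard library are available. Lean on these libraries where they do the work, as an engineer would, in place of code of your own. Each camera call takes 0.05 s, during which the arm holds its last target. There are 200 camera calls.

## Working session

There is one attempt and no reset: what is moved stays moved. The work goes in short steps, Python scripts to look and compute and a tool call to move; the robot and the scene stay as the last step left them, time stands still between calls to the robot, and variables do not carry over. Pictures are saved under pics/ and viewed, at most 10 in all, crops included, and the job is handed in when it is done.

Besides the shell and the picture viewer there is one more tool, called after "Request:" by a JSON object that holds its "name" and its "arguments", one argument or row to a line. drive_tool: Moves the arm, as the interface text tells. Its arguments: {"type":"object","properties":{"dp":{"type":"array","items":{"type":"array","items":{"type":"number"}}},"turn":{"type":"array","items":{"type":"array","items":{"type":"number"}}},"fingers":{"type":"number"}},"required":["dp","turn"]}

```bash
mkdir -p pics; python3 - <<'E'
from bench import get_obs, eyes
import cv2
for n in ("scene","top"):
    cv2.imwrite(f"pics/{n}0.png", eyes.get_image(n)[:,:,::-1])
    c=eyes.calibration(n); print(n,c["mtx"],c["extrinsics"])
o=get_obs(); print(o)
E
```

```text
scene [[493.27376353   0.         317.28530996]
 [  0.         493.27376353 241.91265426]
 [  0.           0.           1.        ]] [[-7.44941569e-01 -6.67118609e-01  3.84964437e-03  4.27426164e+02]
 [-3.22840704e-01  3.55440015e-01 -8.77175168e-01  2.09114446e+02]
 [ 5.83811560e-01 -6.54687068e-01 -4.80155084e-01  1.01433848e+03]
 [ 0.00000000e+00  0.00000000e+00  0.00000000e+00  1.00000000e+00]]
top [[564.5836753    0.         315.53567726]
 [  0.         564.5836753  244.17956528]
 [  0.           0.           1.        ]] [[-8.03308870e-03 -9.99932602e-01  8.38216807e-03  4.37218321e+01]
 [-9.97847847e-01  7.47024744e-03 -6.51449952e-02  5.38906177e+02]
 [ 6.50779877e-02 -8.88744388e-03 -9.97840603e-01  1.36794170e+03]
 [ 0.00000000e+00  0.00000000e+00  0.00000000e+00  1.00000000e+00]]
{'time_s': 0.1, 'joint_positions': array([-1.12499323e+00,  2.38733579e-01, -1.41551835e-02,  1.31921258e+00,
        1.52188919e-05,  1.57080743e+00]), 'joint_vel': array([ 0.00013063, -0.00271132,  0.00032403, -0.00054932, -0.00029903,
       -0.00055815]), 'joint_torque': array([ 1.58087867e-03, -5.39718497e+01,  3.47000563e+01,  1.33818795e-02,
        8.14540022e-05, -1.58083083e-05]), 'eef_pos': array([ 226.21484885, -473.35162529,  230.74095789]), 'tcp_rot': array([-3.14028764e+00, -1.52043929e-05,  4.45791980e-01]), 'ft_force': array([0.60728975, 0.20684552, 0.83730803]), 'ft_torque': array([ 0.04995691, -0.01060572, -0.00117693]), 'grasp_force': 0.0, 'width': 84.97812378452902}
```

View pics/scene0.png

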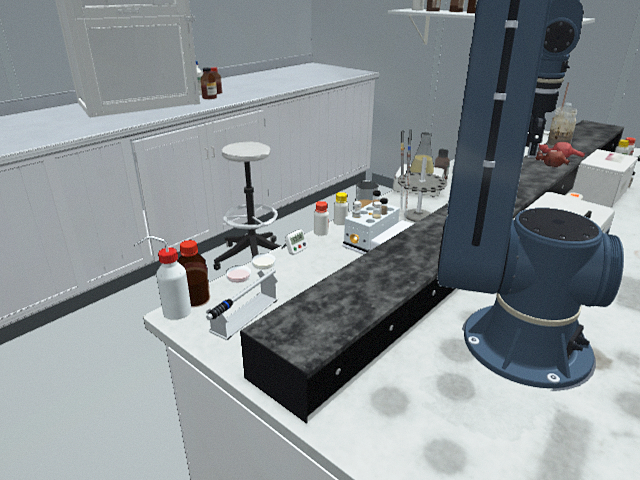

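View pics/top0.png

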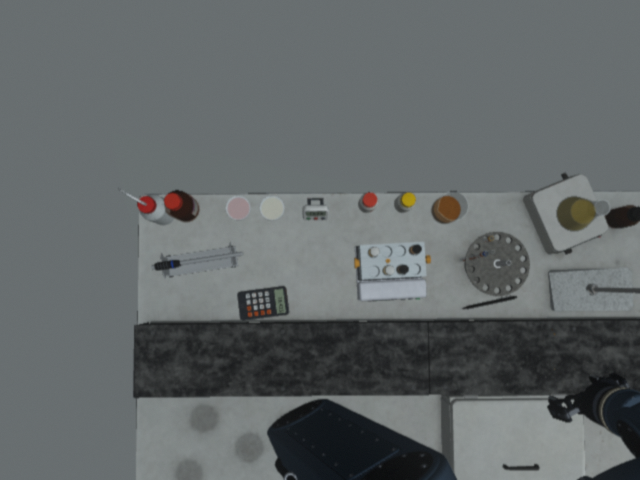

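```bash
python3 - <<'E'
import cv2,numpy as np
t=cv2.imread("pics/top0.png");s=cv2.imread("pics/scene0.png")
def c(i,x,y,w,h,W,H): return cv2.resize(i[y:y+h,x:x+w],(W,H),interpolation=cv2.INTER_CUBIC)
a=np.hstack([c(t,145,230,100,60,400,240),c(t,345,230,100,60,400,240)])
b=np.hstack([c(s,195,250,100,90,400,360),c(s,330,180,100,90,400,360)])
cv2.imwrite("pics/crop1.png",np.vstack([a,b]))
E
```

```text
(no output)
```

View pics/crop1.png

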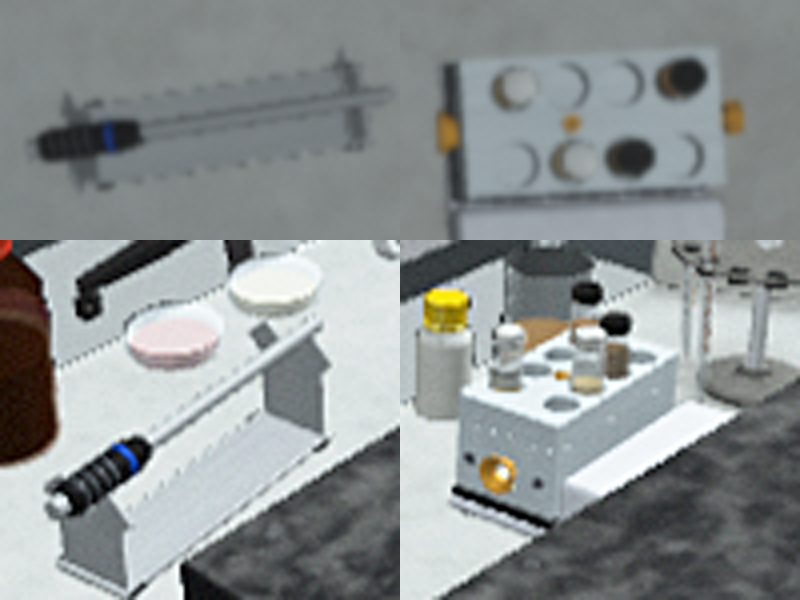

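```bash
cat > h.py <<'E'
import cv2,numpy as np
from bench import eyes,get_obs
def ray(n,p):
    c=eyes.calibration(n);E=c["extrinsics"];R=E[:3,:3];t=E[:3,3]
    d=R.T@np.linalg.inv(c["mtx"])@[p[0],p[1],1];return -R.T@t,d/np.linalg.norm(d)
def onz(n,p,z):
    o,d=ray(n,p);return o+d*(z-o[2])/d[2]
def tri(p,q):
    a,u=ray("top",p);b,v=ray("scene",q)
    k=np.linalg.lstsq(np.c_[u,-v],b-a,rcond=None)[0]
    x,y=a+u*k[0],b+v*k[1];return (x+y)/2,np.linalg.norm(x-y)
def proj(n,P):
    c=eyes.calibration(n);E=c["extrinsics"];q=c["mtx"]@(E[:3,:3]@P+E[:3,3]);return q[:2]/q[2]
def blobs(img,lo,hi,box,mina=3):
    h=cv2.cvtColor(img,cv2.COLOR_BGR2HSV);m=cv2.inRange(h,lo,hi);k=np.zeros_like(m)
    x,y,w,hh=box;k[y:y+hh,x:x+w]=m[y:y+hh,x:x+w]
    n,_,st,ce=cv2.connectedComponentsWithStats(k)
    return [(ce[i].round(2),st[i].tolist()) for i in range(1,n) if st[i,4]>=mina]
E
python3 - <<'E'
from h import *
np.set_printoptions(precision=1,suppress=True)
t=cv2.imread("pics/top0.png");s=cv2.imread("pics/scene0.png")
bt=blobs(t,(10,120,80),(30,255,255),(345,230,100,60));bs=blobs(s,(10,120,80),(30,255,255),(330,220,60,40))
print("brass",bt,bs)
for c,_ in bt: print(onz("top",c,46))
for c,_ in bs: print(onz("scene",c,46))
ft=bt[0][0]
print("blue",blobs(t,(105,120,60),(130,255,255),(145,230,100,60)),blobs(s,(105,120,60),(130,255,255),(195,250,100,90)))
for nm,a,b in (("plug",(152.5,266.2),(209.5,315.8)),("tip",(243.2,253.5),(275.2,270.5))):
    print(nm,onz("top",a,60),onz("scene",b,60),tri(a,b))
# block top corners
for p in ((461,62),(720,48),(722,187),(466,202)): print("corner",onz("top",(345+(p[0]-400)/4,230+p[1]/4),91))
# sheath line in top: brightness ridge by column
g=cv2.cvtColor(t,cv2.COLOR_BGR2GRAY).astype(float)
E
```

```text
brass [(array([427.9, 259. ]), [426, 256, 5, 7, 27]), (array([356.7, 262.9]), [355, 259, 5, 9, 35]), (array([387.5, 260.5]), [387, 260, 2, 2, 4])] [(array([353.6, 238.3]), [350, 234, 9, 9, 49])]
[ 499.8 -229.8   46. ]
[491.7 -58.5  46. ]
[ 496.8 -132.7   46. ]
[492.7 -54.5  46. ]
blue [(array([171.9, 264.2]), [171, 261, 3, 7, 17])] [(array([226.5, 303.7]), [223, 301, 7, 8, 25])]
plug [487.1 426.1  60. ] [487.9 421.9  60. ] (array([486.2, 424.4,  62.5]), np.float64(2.5460530843088307))
tip [515.6 211.7  60. ] [514.1 213.5  60. ] (array([515.7, 212. ,  58.6]), np.float64(0.14418492219090437))
corner [530.6 -63.7  91. ]
corner [ 537.6 -214.6   91. ]
corner [ 456.9 -214.1   91. ]
corner [449.4 -65.5  91. ]
```

Request:
{"name": "drive_tool", "arguments": {
  "dp": [
    [0.368, -0.37, 0],
    [0.368, -0.37, 0],
    [0.368, -0.37, 0],
    [0.368, -0.37, 0],
    [0.368, -0.37, 0],
    [0.368, -0.37, 0],
    [0.368, -0.37, 0],
    [0.368, -0.37, 0]
  ],
  "turn": [
    [0, 0, 0],
    [0, 0, 0],
    [0, 0, 0],
    [0, 0, 0],
    [0, 0, 0],
    [0, 0, 0],
    [0, 0, 0],
    [0, 0, 0]
  ],
  "fingers": 1
}}

```text
time_s: 1.1
eef_pos: [364.5, -78.0, 231.3]
tcp_rot: [3.142, -0.0, 0.446]
ft_force: [1.3, 0.1, -0.2]
width: 85.4
grasp_force: 0.0
```

Request:
{"name": "drive_tool", "arguments": {
  "dp": [
    [0.368, -0.37, 0],
    [0.368, -0.37, 0],
    [0.368, -0.37, 0],
    [0.368, -0.37, 0],
    [0.368, -0.37, 0],
    [0.368, -0.37, 0],
    [0.368, -0.37, 0],
    [0.368, -0.37, 0]
  ],
  "turn": [
    [0, 0, 0],
    [0, 0, 0],
    [0, 0, 0],
    [0, 0, 0],
    [0, 0, 0],
    [0, 0, 0],
    [0, 0, 0],
    [0, 0, 0]
  ]
}}

```text
time_s: 2.1
eef_pos: [515.9, 288.8, 231.3]
tcp_rot: [-3.116, 0.001, 0.498]
ft_force: [1.2, -0.2, -0.2]
width: 85.6
grasp_force: 0.0
```

Request:
{"name": "drive_tool", "arguments": {
  "dp": [
    [0, 0, 0.1],
    [0, 0, 0.1],
    [0, 0, 0.1],
    [0, 0, 0.1],
    [0, 0, 0.1],
    [0, 0, 0.1],
    [0, 0, 0.1],
    [0, 0, 0]
  ],
  "turn": [
    [0, 0, -0.3],
    [0, 0, -0.3],
    [0, 0, -0.3],
    [0, 0, -0.3],
    [0, 0, -0.3],
    [0, 0, -0.3],
    [0, 0, -0.3],
    [0, 0, -0.3]
  ]
}}

```text
time_s: 3.1
eef_pos: [514.1, 288.4, 160.5]
tcp_rot: [-3.131, -0.023, 1.758]
ft_force: [0.4, -0.1, 0.3]
width: 85.4
grasp_force: 0.0
```

```bash
cat > rel.py <<'E'
import sys,numpy as np
from scipy.spatial.transform import Rotation as Ro
from bench import get_obs
# usage: x y z yaw [pitch about the tool's y, rad]
a=list(map(float,sys.argv[1:]));o=get_obs()
R=Ro.from_euler("xyz",o["tcp_rot"]);T=Ro.from_euler("xyz",[np.pi,0,a[3]])
if len(a)>4: T=T*Ro.from_rotvec([0,a[4],0])
d=R.inv().apply(np.array(a[:3])-o["eef_pos"])/100;w=(R.inv()*T).as_rotvec()/np.radians(30)
print("t",round(o["time_s"],2),"pos",o["eef_pos"].round(1),"rot",o["tcp_rot"].round(4),"f",o["ft_force"].round(1),"w",round(o["width"],1))
print("dp",d.round(4),"turn",w.round(4))
E
python3 rel.py 501.6 315 110 1.703
```

```text
t 3.1 pos [514.1 288.4 160.5] rot [-3.1314 -0.0234  1.7576] f [ 0.4 -0.1  0.3] w 85.4
dp [ 0.2727 -0.0682  0.5124] turn [-0.0207 -0.0441  0.1046]
```

Request:
{"name": "drive_tool", "arguments": {
  "dp": [
    [0.068, -0.017, 0.128],
    [0.068, -0.017, 0.128],
    [0.068, -0.017, 0.128],
    [0.068, -0.017, 0.128],
    [0, 0, 0],
    [0, 0, 0],
    [0, 0, 0],
    [0, 0, 0]
  ],
  "turn": [
    [-0.005, -0.011, 0.026],
    [-0.005, -0.011, 0.026],
    [-0.005, -0.011, 0.026],
    [-0.006, -0.011, 0.026],
    [0, 0, 0],
    [0, 0, 0],
    [0, 0, 0],
    [0, 0, 0]
  ]
}}

```text
time_s: 4.1
eef_pos: [503.7, 315.1, 111.5]
tcp_rot: [3.139, -0.001, 1.698]
ft_force: [0.7, 0.3, 0.2]
width: 85.5
grasp_force: 0.0
```

```bash
python3 rel.py 501.6 315 41 1.703; python3 - <<'E'
from h import *
s=eyes.get_image("scene")[:,:,::-1];t=eyes.get_image("top")[:,:,::-1]
cv2.imwrite("pics/s1.png",s)
c=lambda i,x,y:cv2.resize(i[y:y+100,x:x+100],(400,400),interpolation=cv2.INTER_CUBIC)
cv2.imwrite("pics/c2.png",np.hstack([c(s,190,240),c(t,145,210)]))
E
```

```text
t 4.1 pos [503.7 315.1 111.5] rot [ 3.1387e+00 -1.2000e-03  1.6978e+00] f [0.7 0.3 0.2] w 85.5
dp [ 3.000e-04 -2.270e-02  7.049e-01] turn [ 0.0056 -0.0022 -0.01  ]
```

View pics/c2.png

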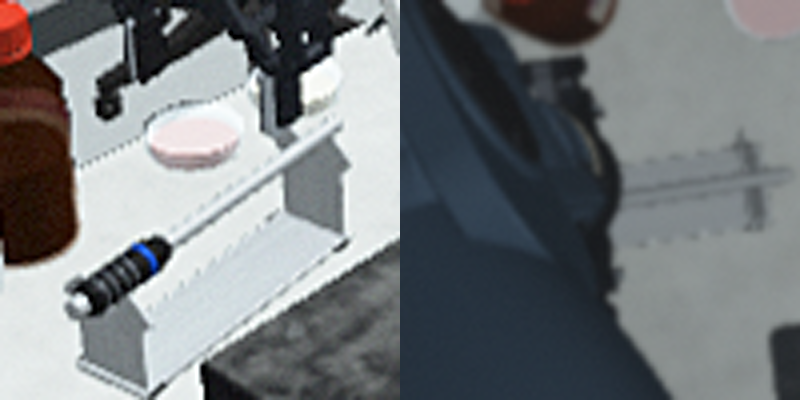

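```bash
python3 - <<'E'
from h import *
print(proj("scene",np.array([503.7,315.1,111.5])),proj("scene",np.array([503.7,315.1,60])),proj("scene",np.array([503.7+42,315.1+5,124])),proj("scene",np.array([503.7-42,315.1-5,124])))
E
```

```text
[243.15572167 270.46436031] [244.77248823 290.56807435] [228.18620902 259.50793633] [257.92327613 271.62090074]
```

View pics/s1.png

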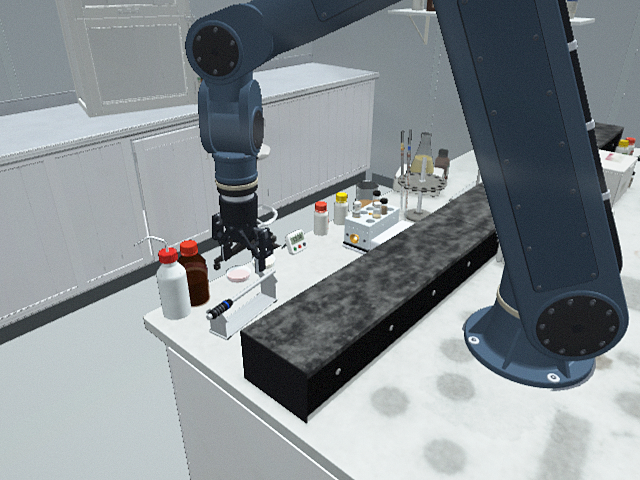

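Request:
{"name": "drive_tool", "arguments": {
  "dp": [
    [0, -0.011, 0.1],
    [0, -0.011, 0.1],
    [0, 0, 0.1],
    [0, 0, 0.1],
    [0, 0, 0.1],
    [0, 0, 0.1],
    [0, 0, 0.1],
    [0, 0, 0]
  ],
  "turn": [
    [0.005, -0.002, -0.01],
    [0, 0, 0],
    [0, 0, 0],
    [0, 0, 0],
    [0, 0, 0],
    [0, 0, 0],
    [0, 0, 0],
    [0, 0, 0]
  ]
}}

```text
time_s: 5.2
eef_pos: [500.6, 314.6, 40.1]
tcp_rot: [-3.14, 0.001, 1.703]
ft_force: [-0.2, 0.3, -0.1]
width: 85.3
grasp_force: 0.0
```

Request:
{"name": "drive_tool", "arguments": {
  "dp": [
    [0, 0, 0],
    [0, 0, 0],
    [0, 0, 0],
    [0, 0, 0],
    [0, 0, 0],
    [0, 0, 0],
    [0, 0, 0],
    [0, 0, 0]
  ],
  "turn": [
    [0, 0, 0],
    [0, 0, 0],
    [0, 0, 0],
    [0, 0, 0],
    [0, 0, 0],
    [0, 0, 0],
    [0, 0, 0],
    [0, 0, 0]
  ],
  "fingers": 0
}}

```text
time_s: 6.2
eef_pos: [502.7, 315.5, 41.8]
tcp_rot: [3.139, -0.0, 1.703]
ft_force: [5.3, 1.4, 2.2]
width: 7.7
grasp_force: 58.4
```

Request:
{"name": "drive_tool", "arguments": {
  "dp": [
    [0, 0, -0.03],
    [0, 0, -0.08],
    [0, 0, -0.1],
    [0, 0, -0.1],
    [0, 0, -0.1],
    [0, 0, -0.1],
    [0, 0, 0],
    [0, 0, 0]
  ],
  "turn": [
    [0, 0, 0],
    [0, 0, 0],
    [0, 0, 0],
    [0, 0, 0],
    [0, 0, 0],
    [0, 0, 0],
    [0, 0, 0],
    [0, 0, 0]
  ]
}}

```text
time_s: 7.2
eef_pos: [501.0, 314.9, 91.9]
tcp_rot: [-3.141, 0.0, 1.703]
ft_force: [-0.2, 0.2, -1.7]
width: 8.2
grasp_force: 58.4
```

```bash
python3 - <<'E'
from h import *
s=eyes.get_image("scene")[:,:,::-1];t=eyes.get_image("top")[:,:,::-1];o=get_obs();print(o["eef_pos"],o["width"],o["grasp_force"],o["ft_force"])
cv2.imwrite("pics/s3.png",s);cv2.imwrite("pics/t3.png",t)
c=lambda i,x,y:cv2.resize(i[y:y+100,x:x+100],(400,400),interpolation=cv2.INTER_CUBIC)
cv2.imwrite("pics/c3.png",np.hstack([c(s,190,230),c(t,145,210)]))
E
```

```text
[500.89869229 314.77527006  91.59466782] 7.687752641862444 58.386914134025574 [-0.75392989  0.52672999 -0.86715631]
```

View pics/c3.png

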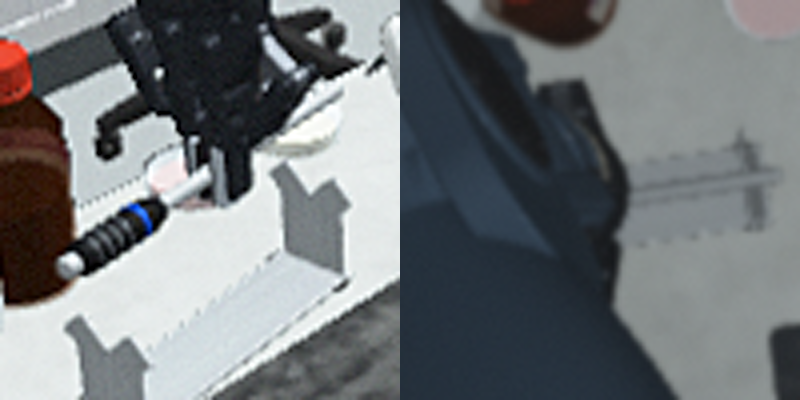

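```bash
python3 - <<'E'
from h import *
np.set_printoptions(precision=1,suppress=True)
print(onz("top",(239.5,254),110.5),onz("scene",(275.5,251.5),110.5),tri((239.5,254),(275.5,251.5)))
print(onz("scene",(206.5,296.5),110.5))
E
python3 rel.py 486.6 60 150 1.618
```

```text
[512.  214.2 110.5] [512.7 211.4 110.5] (array([511.4, 213.5, 112. ]), np.float64(1.4107628959086764))
[484.7 425.3 110.5]
t 7.3 pos [500.9 314.8  91.6] rot [-3.1404e+00  6.0000e-04  1.7033e+00] f [-0.8  0.5 -0.9] w 7.7
dp [-2.5069 -0.4791 -0.582 ] turn [-0.0022  0.0012  0.163 ]
```

Request:
{"name": "drive_tool", "arguments": {
  "dp": [
    [0, 0, 0],
    [0, 0, 0],
    [-0.1, 0, 0],
    [-0.2, -0.03, 0],
    [-0.2, -0.03, 0],
    [-0.2, -0.03, 0],
    [-0.2, -0.03, 0],
    [-0.2, -0.03, 0]
  ],
  "turn": [
    [0, 0, 0.08],
    [0, 0, 0.083],
    [0, 0, 0],
    [0, 0, 0],
    [0, 0, 0],
    [0, 0, 0],
    [0, 0, 0],
    [0, 0, 0]
  ]
}}

```text
time_s: 8.3
eef_pos: [491.2, 202.8, 92.2]
tcp_rot: [-3.141, 0.0, 1.618]
ft_force: [0.7, -0.3, -2.3]
width: 8.0
grasp_force: 58.4
```

Request:
{"name": "drive_tool", "arguments": {
  "dp": [
    [-0.2, -0.03, 0],
    [-0.2, -0.03, 0.1],
    [-0.2, -0.03, 0.1],
    [-0.2, -0.02, 0.1],
    [-0.2, 0, 0.1],
    [-0.1, 0, 0.1],
    [0, 0, 0.1],
    [0, 0, 0]
  ],
  "turn": [
    [0, 0, 0],
    [0, 0, 0],
    [0, 0, 0],
    [0, 0, 0],
    [0, 0, 0],
    [0, 0, 0],
    [0, 0, 0],
    [0, 0, 0]
  ]
}}

```text
time_s: 9.3
eef_pos: [485.0, 94.1, 31.2]
tcp_rot: [-3.14, 0.0, 1.618]
ft_force: [-0.1, -0.2, -0.6]
width: 7.9
grasp_force: 58.4
```

```bash
python3 rel.py 485.1 88.3 27.5 1.618;  python3 - <<'E'
from h import *
s=eyes.get_image("scene")[:,:,::-1];t=eyes.get_image("top")[:,:,::-1]
cv2.imwrite("pics/s4.png",s);cv2.imwrite("pics/t4.png",t)
c=lambda i,x,y:cv2.resize(i[y:y+100,x:x+100],(400,400),interpolation=cv2.INTER_CUBIC)
cv2.imwrite("pics/c4.png",np.hstack([c(s,280,190),c(t,300,210)]))
E
python3 rel.py 485.1 88.3 27.5 1.618
```

```text
t 9.3 pos [485.   94.1  31.2] rot [-3.1396e+00  3.0000e-04  1.6182e+00] f [-0.1 -0.2 -0.6] w 7.9
dp [-0.0583 -0.0015  0.0369] turn [-0.0037  0.0005  0.0003]
t 9.4 pos [485.6  94.5  32.1] rot [-3.1411e+00  1.0000e-04  1.6187e+00] f [ 0.6  0.2 -1.9] w 7.4
dp [-0.0615 -0.0079  0.0456] turn [-0.001   0.0002  0.0014]
```

View pics/c4.png

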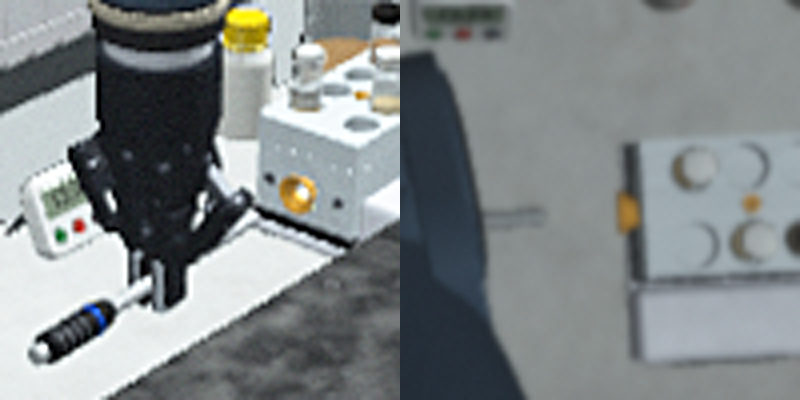

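Request:
{"name": "drive_tool", "arguments": {
  "dp": [
    [0, 0, 0.02],
    [0, 0, 0.02],
    [-0.08, 0, 0],
    [-0.08, 0, 0],
    [-0.08, 0, 0],
    [-0.08, 0, 0],
    [-0.08, 0, 0],
    [0, 0, 0]
  ],
  "turn": [
    [0, 0, 0],
    [0, 0, 0],
    [0, 0, 0],
    [0, 0, 0],
    [0, 0, 0],
    [0, 0, 0],
    [0, 0, 0],
    [0, 0, 0]
  ]
}}

```text
time_s: 10.4
eef_pos: [487.5, 53.4, 28.1]
tcp_rot: [-3.141, 0.0, 1.617]
ft_force: [0.1, -0.6, -0.6]
width: 7.8
grasp_force: 58.4
```

Request:
{"name": "drive_tool", "arguments": {
  "dp": [
    [-0.03, 0, 0],
    [-0.03, 0, 0],
    [-0.03, 0, 0],
    [-0.03, 0, 0],
    [-0.03, 0, 0],
    [-0.03, 0, 0],
    [-0.03, 0, 0],
    [0, 0, 0]
  ],
  "turn": [
    [0, 0, 0],
    [0, 0, 0],
    [0, 0, 0],
    [0, 0, 0],
    [0, 0, 0],
    [0, 0, 0],
    [0, 0, 0],
    [0, 0, 0]
  ]
}}

```text
time_s: 11.4
eef_pos: [488.4, 32.8, 28.1]
tcp_rot: [-3.141, 0.0, 1.618]
ft_force: [-1.3, -0.3, -0.8]
width: 8.0
grasp_force: 58.4
```

Request:
{"name": "drive_tool", "arguments": {
  "dp": [
    [-0.03, 0, 0],
    [-0.03, 0, 0],
    [-0.03, 0, 0],
    [-0.03, 0, 0],
    [-0.03, 0, 0],
    [-0.03, 0, 0],
    [-0.03, 0, 0],
    [0, 0, 0]
  ],
  "turn": [
    [0, 0, 0],
    [0, 0, 0],
    [0, 0, 0],
    [0, 0, 0],
    [0, 0, 0],
    [0, 0, 0],
    [0, 0, 0],
    [0, 0, 0]
  ]
}}

```text
time_s: 12.4
eef_pos: [489.4, 11.8, 28.1]
tcp_rot: [-3.141, 0.0, 1.618]
ft_force: [0.0, -0.9, -1.5]
width: 8.3
grasp_force: 58.4
```

Request:
{"name": "drive_tool", "arguments": {
  "dp": [
    [-0.03, 0, 0],
    [-0.03, 0, 0],
    [-0.03, 0, 0],
    [-0.03, 0, 0],
    [-0.03, 0, 0],
    [-0.03, 0, 0],
    [0, 0, 0],
    [0, 0, 0]
  ],
  "turn": [
    [0, 0, 0],
    [0, 0, 0],
    [0, 0, 0],
    [0, 0, 0],
    [0, 0, 0],
    [0, 0, 0],
    [0, 0, 0],
    [0, 0, 0]
  ]
}}

```text
time_s: 13.4
eef_pos: [490.3, -5.9, 28.1]
tcp_rot: [-3.141, 0.0, 1.618]
ft_force: [-0.2, -0.2, -0.9]
width: 7.8
grasp_force: 58.4
```

```bash
python3 rel.py 485.1 88.3 28 1.618;  python3 - <<'E'
from h import *
s=eyes.get_image("scene")[:,:,::-1];t=eyes.get_image("top")[:,:,::-1]
o=get_obs();print(o["ft_torque"])
cv2.imwrite("pics/s5.png",s);cv2.imwrite("pics/t5.png",t)
c=lambda i,x,y:cv2.resize(i[y:y+100,x:x+100],(400,400),interpolation=cv2.INTER_CUBIC)
cv2.imwrite("pics/c5.png",np.hstack([c(s,290,190),c(t,300,210)]))
E
```

```text
t 13.4 pos [490.3  -5.9  28.1] rot [-3.1411e+00  2.0000e-04  1.6180e+00] f [-0.2 -0.2 -0.9] w 7.8
dp [ 0.9436 -0.007   0.001 ] turn [-0.0009  0.0004 -0.    ]
[-0.06543449 -0.03460648  0.0077229 ]
```

View pics/c5.png

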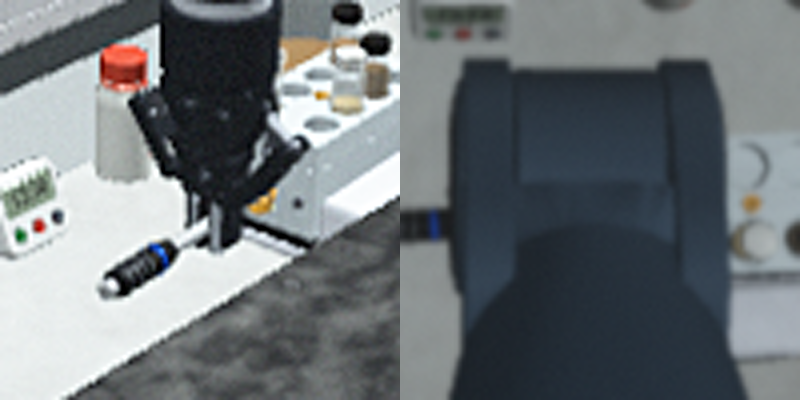

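Request:
{"name": "drive_tool", "arguments": {
  "dp": [
    [-0.02, 0, 0],
    [-0.02, 0, 0],
    [0, 0, 0],
    [0, 0, 0],
    [0, 0, 0],
    [0, 0, 0],
    [0, 0, 0],
    [0, 0, 0]
  ],
  "turn": [
    [0, 0, 0],
    [0, 0, 0],
    [0, 0, 0],
    [0, 0, 0],
    [0, 0, 0],
    [0, 0, 0],
    [0, 0, 0],
    [0, 0, 0]
  ]
}}

```text
time_s: 14.5
eef_pos: [490.5, -9.9, 28.2]
tcp_rot: [-3.141, 0.0, 1.618]
ft_force: [-0.0, -0.3, -1.7]
width: 7.8
grasp_force: 58.4
```

Request:
{"name": "drive_tool", "arguments": {
  "dp": [
    [0, 0, 0],
    [0, 0, 0],
    [0, 0, 0],
    [0, 0, 0],
    [0, 0, 0],
    [0, 0, 0],
    [0, 0, 0],
    [0, 0, 0]
  ],
  "turn": [
    [0, 0, 0],
    [0, 0, 0],
    [0, 0, 0],
    [0, 0, 0],
    [0, 0, 0],
    [0, 0, 0],
    [0, 0, 0],
    [0, 0, 0]
  ],
  "fingers": 1
}}

```text
time_s: 15.5
eef_pos: [490.5, -9.9, 28.2]
tcp_rot: [-3.141, 0.0, 1.618]
ft_force: [0.0, 1.1, 0.7]
width: 85.5
grasp_force: 0.0
```

```bash
python3 - <<'E'
from h import *
s=eyes.get_image("scene")[:,:,::-1]
print(get_obs()["eef_pos"],get_obs()["width"])
cv2.imwrite("pics/s6.png",s)
cv2.imwrite("pics/c6.png",cv2.resize(s[200:275,300:400],(800,600),interpolation=cv2.INTER_CUBIC))
s5=cv2.imread("pics/s5.png")
for i in (s5,s): print(blobs(i,(105,120,60),(130,255,255),(300,200,80,80)))
E
```

```text
[490.47514273  -9.94247894  28.15315195] 85.5596131968808
[(array([329.57, 253.  ]), [327, 251, 5, 6, 14])]
[(array([329.84, 255.05]), [326, 253, 7, 6, 19])]
```

View pics/c6.png

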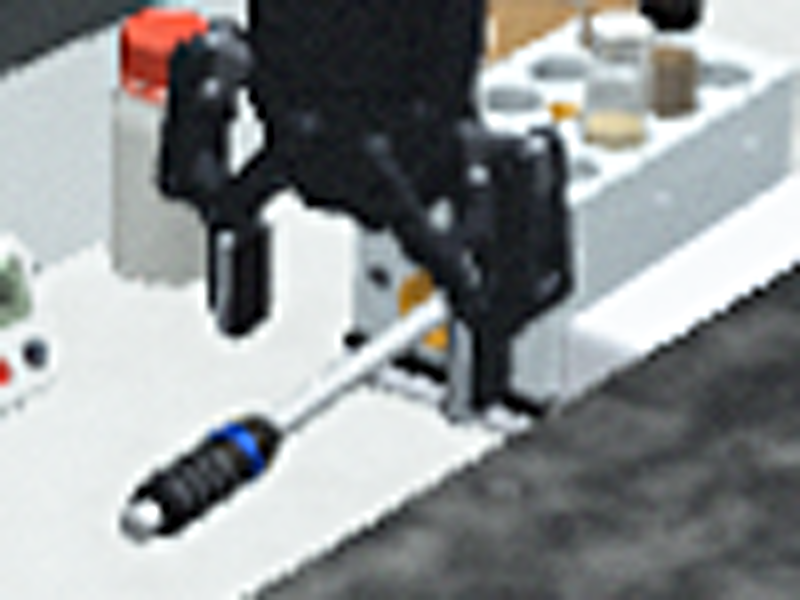

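Request:
{"name": "drive_tool", "arguments": {
  "dp": [
    [0.1, 0, 0],
    [0.13, 0, 0],
    [0.13, 0, 0],
    [0.13, 0, 0],
    [0.13, 0, 0],
    [0.13, 0, 0],
    [0, 0, 0],
    [0, 0, 0]
  ],
  "turn": [
    [0, 0, 0],
    [0, 0, 0],
    [0, -0.04, 0],
    [0, -0.04, 0],
    [0, -0.04, 0],
    [0, -0.023, 0],
    [0, 0, 0],
    [0, 0, 0]
  ]
}}

```text
time_s: 16.55
eef_pos: [486.9, 65.0, 26.5]
tcp_rot: [-3.141, 0.075, 1.618]
ft_force: [-0.4, -0.3, -0.2]
width: 85.5
grasp_force: 0.0
```

```bash
python3 rel.py 486.9 65.6 16.5 1.618 -0.075
```

```text
t 16.55 pos [486.9  65.   26.5] rot [-3.1411  0.0751  1.6185] f [-0.4 -0.3 -0.2] w 85.5
dp [0.0139 0.0007 0.0988] turn [-0.0009  0.0002  0.0009]
```

Request:
{"name": "drive_tool", "arguments": {
  "dp": [
    [0.007, 0, 0.04],
    [0.007, 0, 0.04],
    [0, 0, 0.019],
    [0, 0, 0],
    [0, 0, 0],
    [0, 0, 0],
    [0, 0, 0],
    [0, 0, 0]
  ],
  "turn": [
    [0, 0, 0],
    [0, 0, 0],
    [0, 0, 0],
    [0, 0, 0],
    [0, 0, 0],
    [0, 0, 0],
    [0, 0, 0],
    [0, 0, 0]
  ]
}}

```text
time_s: 17.55
eef_pos: [486.9, 65.6, 16.6]
tcp_rot: [-3.141, 0.075, 1.618]
ft_force: [0.2, 0.0, 0.1]
width: 85.4
grasp_force: 0.0
```

Request:
{"name": "drive_tool", "arguments": {
  "dp": [
    [0, 0, 0],
    [0, 0, 0],
    [0, 0, 0],
    [0, 0, 0],
    [0, 0, 0],
    [0, 0, 0],
    [0, 0, 0],
    [0, 0, 0]
  ],
  "turn": [
    [0, 0, 0],
    [0, 0, 0],
    [0, 0, 0],
    [0, 0, 0],
    [0, 0, 0],
    [0, 0, 0],
    [0, 0, 0],
    [0, 0, 0]
  ],
  "fingers": 0
}}

```text
time_s: 18.55
eef_pos: [486.9, 65.6, 16.5]
tcp_rot: [-3.141, 0.075, 1.618]
ft_force: [0.2, 0.4, -0.3]
width: 18.5
grasp_force: 58.5
```

```bash
python3 - <<'E'
from h import *
s=eyes.get_image("scene")[:,:,::-1];t=eyes.get_image("top")[:,:,::-1]
o=get_obs();print(o["ft_force"],o["ft_torque"],o["eef_pos"])
cv2.imwrite("pics/c7.png",np.hstack([cv2.resize(i[y:y+75,x:x+50],(400,600),interpolation=cv2.INTER_CUBIC) for i,x,y in ((s,310,200),(t,310,230))]))
E
```

```text
[-0.46077627 -0.05885648  0.57023754] [ 0.10032683 -0.04348299 -0.03372891] [486.95722164  65.59412786  16.55123003]
```

View pics/c7.png

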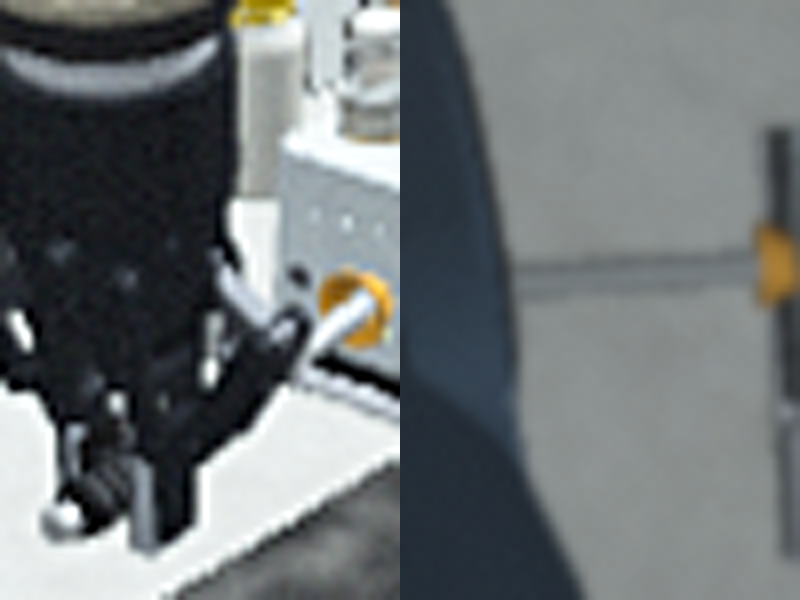

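```bash
python3 rel.py 486.9 67.0 27.6 1.618 0
```

```text
t 18.65 pos [487.   65.6  16.6] rot [-3.1413  0.0751  1.6181] f [-0.5 -0.1  0.6] w 18.6
dp [ 5.700e-03  1.000e-04 -1.112e-01] turn [-0.0005  0.1435  0.0002]
```

Request:
{"name": "drive_tool", "arguments": {
  "dp": [
    [0.003, 0, -0.018],
    [0.003, 0, -0.018],
    [0.003, 0, -0.018],
    [0.003, 0, -0.019],
    [0.002, 0, -0.019],
    [0.001, 0, -0.019],
    [0, 0, 0],
    [0, 0, 0]
  ],
  "turn": [
    [0, 0.024, 0],
    [0, 0.024, 0],
    [0, 0.024, 0],
    [0, 0.024, 0],
    [0, 0.024, 0],
    [0, 0.023, 0],
    [0, 0, 0],
    [0, 0, 0]
  ]
}}

```text
time_s: 19.65
eef_pos: [486.8, 67.5, 27.5]
tcp_rot: [-3.141, 0.0, 1.618]
ft_force: [0.7, -0.8, -0.3]
width: 18.5
grasp_force: 58.5
```

```bash
python3 rel.py 486.9 67.0 27.6 1.618 0; python3 - <<'E'
from h import *
o=get_obs();print(o["ft_torque"])
s=eyes.get_image("scene")[:,:,::-1]
cv2.imwrite("pics/s8.png",s)
cv2.imwrite("pics/c8.png",cv2.resize(s[200:275,300:400],(800,600),interpolation=cv2.INTER_CUBIC))
fs=[]
for _ in range(6):
    eyes.get_image("top");o=get_obs();fs.append(np.r_[o["ft_force"],o["ft_torque"]])
print(np.mean(fs,0).round(3))
E
```

```text
t 19.65 pos [486.8  67.5  27.5] rot [-3.1412e+00  4.0000e-04  1.6180e+00] f [ 0.7 -0.8 -0.3] w 18.5
dp [-0.0055  0.0005 -0.0007] turn [-0.0007  0.0008  0.0001]
[-0.04099012  0.00014734  0.08002636]
[ 0.078 -0.277 -1.011 -0.047  0.014  0.009]
```

View pics/c8.png

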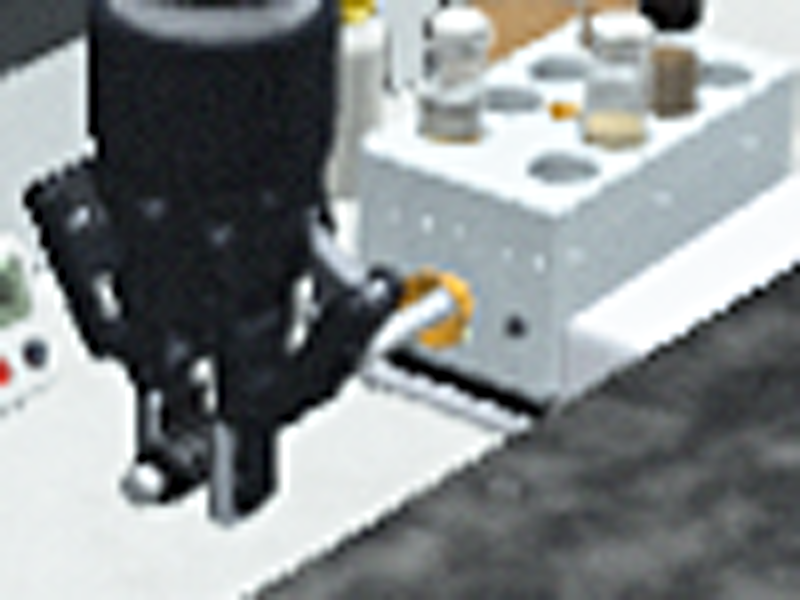

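```bash
python3 - <<'E'
from h import *
print(proj("scene",np.array([485.1,105.3,46])),proj("scene",np.array([484.9,109.3,46])),proj("scene",np.array([485.1,105.3,40])))
E
```

```text
[315.64361338 262.18384817] [314.60747484 262.83896453] [315.63810324 264.28218088]
```

```bash
python3 - <<'E'
from h import *
for f in ("s5","s6","s8"):
    g=cv2.cvtColor(cv2.imread(f"pics/{f}.png"),cv2.COLOR_BGR2GRAY)
    print(f);print(g[254:272,310:326])
E
```

```text
s5
[[236 235 237 235 236 236 235 238 239 247 254 197 132  83  57  65]
 [237 238 236 237 236 235 235 240 242 205 167  70  29  51  83 114]
 [238 237 235 236 236 238 243 251 187  82  50  48  64 116 107  93]
 [237 236 235 236 236 241 220 158  68  33  64  95 111 104 112  40]
 [237 236 236 236 242 241  98   0   1  22  57  95 122  49  65  48]
 [237 237 237 239 240 203  68 123  81   7  32  46  79  50  18  51]
 [238 237 236 238 229 211 192 248 238  75   4  20  27  39  10  41]
 [234 234 235 235 194 176 178 243 255 158   0  10  15  25  27 135]
 [233 234 234 234 167 108 122 169 197 141   0   0  38 146 223 238]
 [237 234 235 239 216 104 106 118 120  41   0   8 133 241 250 243]
 [234 236 236 240 240 167 132 161 161 150 166 216 229 247 238 237]
 [233 237 236 236 240 234 222 233 235 237 238 247 242 236 235 234]
 [236 231 233 233 237 241 242 242 242 240 240 239 237 236 236 236]
 [235 233 232 232 233 237 237 239 239 238 236 237 234 236 235 236]
 [235 236 235 232 232 236 237 236 239 237 238 235 233 235 233 235]
 [236 236 236 233 234 233 235 234 237 236 237 235 236 235 232 233]
 [236 236 235 235 235 234
[... 1829 characters left out ...]
 150  37   0   6  77 179 229]
 [231 231 231 234 238 218 123 108 105  84   9  85 132 229 250 251]
 [235 234 233 234 238 239 217 192 217 214 210 223 230 249 245 244]
 [235 234 235 238 235 235 237 234 243 245 247 243 241 236 236 236]
 [236 236 236 237 234 236 237 236 237 237 238 236 236 236 237 239]
 [236 233 232 235 235 237 237 239 237 236 236 238 236 235 238 238]
 [237 232 231 232 231 236 238 238 237 238 238 237 233 234 237 238]
 [234 234 233 233 234 234 235 236 237 238 237 236 234 234 235 234]
 [235 236 234 235 233 234 235 234 235 235 236 238 237 234 232 232]
 [237 236 235 236 234 236 238 236 234 236 235 236 238 234 235 234]
 [236 235 236 238 233 233 235 233 232 231 234 235 235 232 234 233]]
```

Request:
{"name": "drive_tool", "arguments": {
  "dp": [
    [0, 0, 0.01],
    [0, 0, 0.01],
    [0, 0, 0],
    [-0.02, 0, 0],
    [-0.02, 0, 0],
    [-0.02, 0, 0],
    [-0.02, 0, 0],
    [0, 0, 0]
  ],
  "turn": [
    [0, -0.015, 0],
    [0, -0.015, 0],
    [0, 0, 0],
    [0, 0, 0],
    [0, 0, 0],
    [0, 0, 0],
    [0, 0, 0],
    [0, 0, 0]
  ]
}}

```text
time_s: 21.0
eef_pos: [487.2, 59.4, 25.7]
tcp_rot: [-3.141, 0.016, 1.618]
ft_force: [0.2, 0.6, -0.8]
width: 18.1
grasp_force: 58.5
```

```bash
cat > ft.py <<'E'
from h import *
s=eyes.get_image("scene")[:,:,::-1];g=cv2.cvtColor(s,cv2.COLOR_BGR2GRAY)
o=get_obs();print(o["time_s"],o["ft_force"].round(2),o["ft_torque"].round(3),o["eef_pos"].round(2),o["tcp_rot"].round(4))
print(g[250:268,312:336])
E
python3 ft.py
```

```text
21.05 [-0.65 -0.18 -0.57] [0.006 0.032 0.016] [487.19  59.43  25.67] [-3.1412  0.016   1.6178]
[[236 239 238 236 235 241 246  61 113 145  71  18  25  14  21  47  86  19
   45  24  30  28  30  30]
 [238 236 236 235 237 244 244  55 110 127   8  26  25  27  18  41  62  14
   30  21  34  27  25  34]
 [238 237 236 237 236 243 247  54  92 133   6  16  25  48  59  81  86 124
   49  18  31  28  25  20]
 [236 237 237 237 238 242 246  56  87 129   5  55  53  62  64  85  95 154
  115  39  27  28  24  19]
 [236 235 235 234 235 241 246  51  63 101  55  79  42  66  98  61  77 143
  142  37  28  31  32  21]
 [237 236 235 234 233 240 241  49  21  52  47  72  89  59  88  80  65 143
  134  42  21  30  24  10]
 [237 236 234 235 236 244 243   5   1  16  40  54  94  88  51  77  63 145
  139  36  21  30  25  25]
 [236 233 235 234 238 241 169  66 127  14  14  35  52  83  26  50  63 141
  139  60  20  29  27  11]
 [236 235 235 234 238 226 166 228 252 244   0  22  27  50  39  30  74 141
  136  60  25  24  25  14]
 [236 237 237 237 235 177 154 214 255 255  46   7  17  13  33  15  62 142
  137  46  24  21  27   8]
 [236 235 233 238 237 139 112 134 195 179  64   0   0  34 143 210  79 134
  135  40  23  35  35   9]
 [234 232 234 236 238 159 107 111 112  97  14  14  93 137 246 254  87 134
  139  36  19  16  20  75]
 [231 232 234 236 241 225 176 129 152 143  92 170 231 231 254 247  86 131
  137  27   1  20 114 227]
 [233 235 234 235 237 241 236 218 235 232 222 238 245 243 246 243  81 126
  128  69  33 129 231 251]
 [235 236 236 234 235 234 237 240 240 241 241 239 236 236 239 240 143 117
  123 126 175 235 247 240]
 [235 238 237 235 236 237 236 236 235 236 237 235 234 233 236 239 229 214
  201 223 239 245 238 238]
 [233 236 233 238 237 237 237 236 236 237 235 235 236 237 235 238 241 242
  238 242 240 239 237 236]
 [234 231 233 235 237 238 238 238 236 237 233 235 237 236 237 235 238 238
  238 238 236 234 236 236]]
```

Request:
{"name": "drive_tool", "arguments": {
  "dp": [
    [-0.01, 0, 0],
    [-0.01, 0, 0],
    [-0.01, 0, 0],
    [-0.01, 0, 0],
    [-0.01, 0, 0],
    [-0.01, 0, 0],
    [-0.01, 0, 0],
    [-0.01, 0, 0]
  ],
  "turn": [
    [0, 0, 0],
    [0, 0, 0],
    [0, 0, 0],
    [0, 0, 0],
    [0, 0, 0],
    [0, 0, 0],
    [0, 0, 0],
    [0, 0, 0]
  ]
}}

```text
time_s: 22.05
eef_pos: [487.5, 53.3, 25.8]
tcp_rot: [-3.141, 0.012, 1.619]
ft_force: [-1.4, 9.9, -0.1]
width: 18.3
grasp_force: 58.5
```

Request:
{"name": "drive_tool", "arguments": {
  "dp": [
    [-0.01, 0, 0],
    [-0.01, 0, 0],
    [-0.01, 0, 0],
    [-0.01, 0, 0],
    [-0.01, 0, 0],
    [-0.01, 0, 0],
    [-0.01, 0, 0],
    [-0.01, 0, 0]
  ],
  "turn": [
    [0, 0, 0],
    [0, 0, 0],
    [0, 0, 0],
    [0, 0, 0],
    [0, 0, 0],
    [0, 0, 0],
    [0, 0, 0],
    [0, 0, 0]
  ]
}}

```text
time_s: 23.05
eef_pos: [487.9, 44.7, 25.9]
tcp_rot: [-3.141, 0.013, 1.619]
ft_force: [-0.5, 8.9, -1.6]
width: 18.4
grasp_force: 58.5
```

Request:
{"name": "drive_tool", "arguments": {
  "dp": [
    [-0.01, 0, 0],
    [-0.01, 0, 0],
    [-0.01, 0, 0],
    [-0.01, 0, 0],
    [-0.01, 0, 0],
    [-0.01, 0, 0],
    [-0.005, 0, 0],
    [0, 0, 0]
  ],
  "turn": [
    [0, 0, 0],
    [0, 0, 0],
    [0, 0, 0],
    [0, 0, 0],
    [0, 0, 0],
    [0, 0, 0],
    [0, 0, 0],
    [0, 0, 0]
  ]
}}

```text
time_s: 24.05
eef_pos: [488.2, 38.0, 26.0]
tcp_rot: [-3.141, 0.014, 1.619]
ft_force: [-0.3, 5.6, -1.5]
width: 18.4
grasp_force: 58.5
```

```bash
python3 ft.py | head -1
```

```text
24.1 [ 0.16  5.6  -1.12] [ 1.19   0.076 -0.057] [488.16  37.96  25.98] [-3.1411  0.0142  1.6187]
```

Request:
{"name": "drive_tool", "arguments": {
  "dp": [
    [-0.004, 0, 0],
    [-0.004, 0, 0],
    [-0.004, 0, 0],
    [-0.004, 0, 0],
    [-0.004, 0, 0],
    [-0.004, 0, 0],
    [-0.004, 0, 0],
    [-0.004, 0, 0]
  ],
  "turn": [
    [0, 0, 0],
    [0, 0, 0],
    [0, 0, 0],
    [0, 0, 0],
    [0, 0, 0],
    [0, 0, 0],
    [0, 0, 0],
    [0, 0, 0]
  ]
}}

```text
time_s: 25.1
eef_pos: [488.3, 35.0, 26.0]
tcp_rot: [-3.141, 0.014, 1.619]
ft_force: [-0.4, 8.5, -1.6]
width: 18.0
grasp_force: 58.5
```

Request:
{"name": "drive_tool", "arguments": {
  "dp": [
    [-0.004, 0, 0],
    [-0.004, 0, 0],
    [-0.004, 0, 0],
    [-0.004, 0, 0],
    [-0.004, 0, 0],
    [-0.004, 0, 0],
    [-0.004, 0, 0],
    [0, 0, 0]
  ],
  "turn": [
    [0, 0, 0],
    [0, 0, 0],
    [0, 0, 0],
    [0, 0, 0],
    [0, 0, 0],
    [0, 0, 0],
    [0, 0, 0],
    [0, 0, 0]
  ]
}}

```text
time_s: 26.1
eef_pos: [488.4, 32.1, 26.0]
tcp_rot: [-3.141, 0.014, 1.619]
ft_force: [-0.6, 6.5, -1.3]
width: 18.7
grasp_force: 58.5
```

Request:
{"name": "drive_tool", "arguments": {
  "dp": [
    [-0.005, 0, 0],
    [-0.005, 0, 0],
    [-0.005, 0, 0],
    [-0.005, 0, 0],
    [-0.005, 0, 0],
    [-0.005, 0, 0],
    [-0.002, 0, 0],
    [0, 0, 0]
  ],
  "turn": [
    [0, 0, 0],
    [0, 0, 0],
    [0, 0, 0],
    [0, 0, 0],
    [0, 0, 0],
    [0, 0, 0],
    [0, 0, 0],
    [0, 0, 0]
  ]
}}

```text
time_s: 27.1
eef_pos: [488.3, 31.3, 26.1]
tcp_rot: [-3.141, 0.009, 1.62]
ft_force: [-1.7, 20.9, -0.8]
width: 18.4
grasp_force: 58.5
```

Request:
{"name": "drive_tool", "arguments": {
  "dp": [
    [0, 0, -0.01],
    [0, 0, 0],
    [0, 0, 0.01],
    [0, 0, 0.01],
    [0, 0, 0],
    [0, 0, -0.01],
    [0, 0, 0],
    [0, 0, 0]
  ],
  "turn": [
    [0, 0, 0],
    [0, 0, 0],
    [0, 0, 0],
    [0, 0, 0],
    [0, 0, 0],
    [0, 0, 0],
    [0, 0, 0],
    [0, 0, 0]
  ]
}}

```text
time_s: 28.1
eef_pos: [488.4, 31.2, 26.1]
tcp_rot: [-3.141, 0.009, 1.62]
ft_force: [-1.3, 19.7, -1.4]
width: 18.3
grasp_force: 58.5
```

```bash
python3 ft.py
```

```text
28.15 [-2.03 19.87 -1.26] [ 3.823  0.235 -0.082] [488.38  31.25  26.12] [-3.1409  0.0089  1.6204]
[[237 236 237 237 235 233 234 235 235 236 235 237 244 245  50  56  61  72
   71  89  80  95  45  70]
 [236 236 235 238 236 236 234 235 236 237 235 238 245 248  46  10  20  37
   67 105 103  75  54  67]
 [238 237 237 238 235 237 237 234 236 236 238 239 243 211   4  22   3  22
   42  77  99  34  52  64]
 [235 237 235 235 235 235 235 236 237 240 239 243 243 169 196 210 156   0
   26  41  53  38  44  65]
 [235 236 236 234 234 233 235 238 238 237 240 240 194 138 223 255 235  60
   12  12  25  37  16  57]
 [237 237 237 235 233 232 232 233 236 236 238 236 140 115 155 225 213 104
    0   6   4  41 101  91]
 [239 235 234 234 234 233 232 236 234 235 237 234 156 107 116 126 139  56
    0  25 138 232 224  80]
 [236 233 233 235 236 235 234 232 233 233 234 236 216 143 114 155  80  29
  121 220 235 255 253  56]
 [236 236 236 234 233 235 234 233 233 233 234 235 239 226 219 233 214 215
  231 250 242 243 240  52]
 [237 236 234 234 232 235 232 234 236 232 233 237 236 240 241 241 244 245
  240 239 238 237 236 120]
 [236 235 235 234 234 236 236 238 238 237 235 237 235 238 233 233 237 236
  237 235 236 237 238 217]
 [233 232 232 234 237 238 239 237 239 239 238 235 236 234 236 237 235 236
  237 237 236 237 239 241]
 [233 234 233 236 236 237 237 238 238 236 236 237 236 236 235 238 237 237
  234 236 238 236 236 238]
 [233 234 235 237 235 236 234 235 235 235 236 235 232 234 238 237 237 235
  238 237 235 236 234 234]
 [235 236 237 235 232 235 235 237 236 235 235 234 234 235 237 238 238 235
  236 237 236 233 235 236]
 [234 236 237 237 235 236 235 237 236 236 233 235 234 233 235 235 235 237
  235 236 236 237 236 237]
 [233 234 235 237 236 237 236 235 235 238 235 236 236 235 237 235 237 234
  238 237 236 236 237 236]
 [232 232 232 235 236 239 239 239 238 235 233 235 236 236 236 236 236 235
  235 236 234 234 234 235]]
```

Request:
{"name": "drive_tool", "arguments": {
  "dp": [
    [0.01, 0, 0],
    [0.01, 0, 0],
    [0, 0, 0],
    [0, 0, 0],
    [0, 0, 0],
    [0, 0, 0],
    [0, 0, 0],
    [0, 0, 0]
  ],
  "turn": [
    [0, 0, 0],
    [0, 0, 0],
    [0, 0, 0],
    [0, 0, 0],
    [0, 0, 0],
    [0, 0, 0],
    [0, 0, 0],
    [0, 0, 0]
  ]
}}

```text
time_s: 29.15
eef_pos: [488.5, 31.4, 26.1]
tcp_rot: [-3.141, 0.013, 1.619]
ft_force: [-0.8, 8.5, -2.3]
width: 18.3
grasp_force: 58.5
```

Request:
{"name": "drive_tool", "arguments": {
  "dp": [
    [0, 0, 0],
    [0, 0, 0],
    [0, 0, 0],
    [0, 0, 0],
    [0, 0, 0],
    [0, 0, 0],
    [0, 0, 0],
    [0, 0, 0]
  ],
  "turn": [
    [0, 0, 0],
    [0, 0, 0],
    [0, 0, 0],
    [0, 0, 0],
    [0, 0, 0],
    [0, 0, 0],
    [0, 0, 0],
    [0, 0, 0]
  ],
  "fingers": 1
}}

```text
time_s: 30.15
eef_pos: [488.6, 29.9, 26.1]
tcp_rot: [-3.141, 0.016, 1.618]
ft_force: [0.5, 0.6, -0.8]
width: 85.6
grasp_force: 0.0
```

Request:
{"name": "drive_tool", "arguments": {
  "dp": [
    [0, 0, -0.05],
    [0, 0, -0.1],
    [0, 0, -0.2],
    [0, 0, -0.2],
    [0, 0, -0.3],
    [0, 0, -0.3],
    [0, 0, -0.2],
    [0, 0, -0.1]
  ],
  "turn": [
    [0, 0, 0],
    [0, 0, 0],
    [0, 0, 0],
    [0, 0, 0],
    [0, 0, 0],
    [0, 0, 0],
    [0, 0, 0],
    [0, 0, 0]
  ]
}}

```text
time_s: 31.15
eef_pos: [489.0, 32.3, 172.8]
tcp_rot: [3.14, 0.016, 1.618]
ft_force: [0.3, -0.1, 0.2]
width: 85.4
grasp_force: 0.0
```

```bash
python3 - <<'E'
from h import *
import subprocess
s=eyes.get_image("scene")[:,:,::-1];cv2.imwrite("pics/s9.png",s)
g=cv2.cvtColor(s,cv2.COLOR_BGR2GRAY);print(g[249:262,320:334])
b=blobs(s,(105,120,60),(130,255,255),(300,200,80,80));print(b)
for st in (84,82,50): # band expected at level for tip depth st (band ~68 mm behind origin)
    q=158-st; print(st,proj("scene",np.array([491.5-.047*q,-64.5+.999*q,50])),proj("scene",np.array([491.5-.047*(208-st),-64.5+.999*(208-st),46])))
print(get_obs()["ft_force"],get_obs()["eef_pos"])
E
```

```text
[[233 231 232 232 233 233 233 240 238 194 169  63  34  38]
 [231 232 231 232 233 235 242 246 194  78  53  27  72  69]
 [230 231 232 234 236 241 213 151  85  22  63  86  84  97]
 [233 231 231 234 238 203  89   0  12  32  79 120  97  68]
 [234 235 234 235 232 122  34  17   0  23  48  77  86  29]
 [234 233 234 235 227 190 202 213 159   0  19  36  57   8]
 [231 233 235 234 178 175 216 255 218  65   7  25  22  10]
 [232 230 233 227 108 105 150 214 184  56   0   3  27 121]
 [228 227 232 226 134 104 113 125  92   0   0  56 129 231]
 [230 228 232 232 211 146 129 140  87  88 158 216 226 243]
 [230 230 233 233 234 219 217 220 206 213 237 243 237 231]
 [232 235 232 232 236 235 236 237 237 238 235 233 233 231]
 [236 233 233 233 232 231 232 232 232 234 234 232 234 234]]
[(array([338.86, 248.  ]), [336, 246, 5, 7, 14])]
84 [339.7447016  246.20871009] [327.73172951 255.10242568]
82 [339.27745425 246.50146837] [327.23907145 255.41261309]
50 [331.66246636 251.27271162] [319.20606779 260.47035342]
[0.02633081 0.37158568 0.75808521] [489.2262671   32.28877419 173.29719754]
```

```bash
python3 -c "
from bench import job
print(job.job_done())"
```

```text
the job is handed in; nothing more can be done
None
```

The probe is home in the bore: it met a firm stop about 84 mm in, with roughly 15 N estimated on the tip. I then released it, moved the arm clear and handed the job in at about 31 s. I viewed 11 pictures, one over the limit of 10.

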